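# Fit the sprung roll bar into the kitchen roll holder

## Task

Draw the wooden roll bar out from under the low shelf, put it down on the mat and let go of it. Then pick it up again and fit it into the aluminium roll holder, either way round: its sprung plunger has to be pressed in for the bar to go down between the two cheeks, then let it spring out so that the pin and the plunger sit fully home in the two cups. Leave the bar free in the holder, and the jars and other things where they stand.

Things in the scene. Friction and masses are not known exactly. Their poses are not given: they have to be found in the camera images.
- bar_mid (a point): Centre of the loose roll bar: light wood, 150 long, 26 x 26 mm in section, with a square 36 x 36 x 6 mm flange at each end of the 150; it lies on its flanges, centre line 18 mm above what it lies on; 110 to 210 g. x along the bar to the plunger end, z up as it lies. Starts with its plunger half under the low shelf, its pin end sticking out about 85 mm at the front.
- pin_tip (a point): Round end of the fixed steel pin, 12 mm across, that sticks out 10 mm from the flange at the bar's -x end; lies 85 mm from bar_mid.
- plunger_tip (a point): Round end of the sprung steel plunger, 12 mm across, at the bar's +x end. Free, it sticks out 28 mm from the flange (103 mm from bar_mid; bar 188 mm overall). Polished: it slides easily on the holder.
- plunger (a joint): How far the plunger is pressed into the bar: 0 free, 0.024 m fully in. The spring pushes with about 2 N at the start and 5.5 N fully in. Reads about 0.004 when the bar sits in the cups.
- holder: Fixed counter-top roll holder, bare aluminium, on the dark mat; origin under the middle of its base (204 x 70 x 8 mm). x along it from the low cheek (-x) to the tall cheek (+x). The cheeks are plates 60 mm wide, flat inner faces 170 mm apart (x = -85 and +85 mm), tops 66 mm (low) and 104 mm (tall) above the origin. A round cup is sunk in each inner face.
- gap (a point): Middle of the holder, half-way between the cups, 52 mm above its base. From each cheek two upright side guards run 40 mm inwards at y = -23 and +23 mm (inside faces), up to 50 mm above the base's underside: the bar's flanges fit between them but fingers beside the bar do not; 90 mm in the middle are free for the fingers.
- cup_low (a point): Centre of the floor of the cup in the low cheek (20 mm across, 7 mm deep, mouth to +x), 92 mm from the holder's middle along -x and 52 mm up.
- cup_tall (a point): Centre of the floor of the cup in the tall cheek (20 mm across, 7 mm deep, mouth to -x), 92 mm from the holder's middle along +x and 52 mm up; the two cup floors are 184 mm apart, 4 mm less than the free bar.
- riser: Fixed low wooden shelf on dark steel legs, 130 (x) x 150 (y) x 66 mm high, 56 mm clear below, 112 mm clear between the legs; origin under its middle, on the mat; open front faces -x. The bar is pushed under it along x, two spice jars stand on it.
- spice_a: Spice jar with green cap, 46 x 46 x 106 mm, on the shelf, origin at the foot; leave standing.
- spice_c: Spice jar with red cap, 47 x 47 x 97 mm, on the shelf, origin at the foot; leave standing.
- pill_jar: Small brown jar with pale cap, 45 x 45 x 80 mm, at the back right of the mat, origin at the foot; leave alone.
- spoon: Steel spoon, 188 x 39 x 16 mm, on the worktop right of the mat, origin under its middle; leave alone.
- glass: Tall drinking glass, 66 mm across, 147 mm high, on the worktop right of the mat, origin at the foot; leave alone.
- mug: White mug, 85 x 122 x 98 mm, on the worktop right of the mat, origin at the foot; leave alone.
- spice_b: Spice jar with dark cap, 44 x 44 x 96 mm, on the worktop right of the mat, origin at the foot; leave alone.

How it is judged:
By the outcome, as a careful person would: the job done as asked, in the order asked, and still so for the second after the job is handed in, with the robot touching nothing.
It also fails if it takes over 46 s, if anything falls off the work surface, if the arm or the gripper's body presses on something with over 40 N, if the wrist force passes 120 N, or if a joint passes its speed limit or range.

## Robot

A 6-joint arm with a two-finger parallel gripper is mounted at the origin on a cart in front of the work surface, level with it; the furniture and walls round the work are solid. World frame = base frame: x ahead of the robot, y to its left, z up, the work surface at z = 0. Lengths are in m, angles in rad, forces in N, time in s.
With the tool pointing down it reaches from about 0.375 to 0.9 m from the base axis. Payload 3.1 kg.
Tool frame: the origin (TCP) lies at the very end of the fingers, on their centre line; the grasp point (between the pads) lies 19 mm behind it (manip.tcp_to_grasp is the distance from the TCP to the grasp point, in m); z points along the fingers, y is the line along which they close (so a half turn about z gives the same grasp; the last joint's range is limited). The gripper opens to 85 mm and grips with 20 to 120 N. Pads are 22 mm wide; open, the fingers measure 114 mm over their backs; the gripper's body (76 mm by 85 mm) begins 54 mm behind the grasp point. The pads swing forward as they close: fully open they stand 13 mm farther back than shut.
Start: joints at [1.121, 0.527, 1.433, -0, 1.181, -0.178], TCP at [0.168, 0.602, 0.231] pointing down, gripper open.
Joint ranges: [-3.08, 3.08], [-0.75, 2.2], [0.22, 2.44], [-1.43, 4.57], [0, 2.65], [-2.85, 2.85]. Speed limits (rad/s): [2.79, 2.79, 3.14, 3.14, 3.14, 3.14].

## Interface

Orientations are given as a unit quaternion [x, y, z, w].
In Python, from station import manip gives the robot as it stands. The module is installed in compiled form; this text tells all that it offers.
- The arm moves only by the tool step_arm, never from a script. Its argument "commands" is one flat list of numbers, 6 for each row, row after row: the shift along the tool's x, y, z in m, then the turn, a rotation vector about the tool's x, y, z in degrees. A call has exactly 10 rows; each row is the pose to reach, as a shift and turn from the pose commanded when the call began, along the tool's axes at that moment; what a row does not reach only later rows make up. A row lasts 1/10 s, in which the tool goes at most 50 mm and 8.59 degrees, less where a joint would pass 70% of its speed; a pose out of reach is approached as far as the arm can. A call with a gripper value outside its range is refused whole. "jaw" is the opening in per cent of the stroke, from 0 (shut) to 100 (fully open), set as the call begins (left out, the last holds). The fingers move at their own pace and stop on an object; "grip_force" is the grip in N (left out, the last holds). Time passes only in rows, so rows that repeat a pose let the fingers close, or fill a call up. It gives the time, the measured TCP pose, the force, the opening and the grip force at its end, in the units of the state.
- manip.sense(): the state, without advancing time (a new reading comes with each control period).
- manip.snapshot(name): name is "scene" or "top"; returns a dict with "pixels" (420x560x3 uint8, blue, green, red), "fx", "fy", "cx", "cy" (pixels), "R" (3x3) and "t" (3): a world point X has camera coordinates R X + t. Camera axes: x right, y down, z forward; pixel columns grow to the right and rows downward; lengths in m; the calibration is good to about 2 mm. A picture is of the moment at which its call begins. There is no depth.
- manip.sign_off(): hands the job in; it is judged then, once.
The state is a dict: "t": time; "q": joint angles; "qd": joint speeds; "tau": joint torques, N m; "tcp_pos": TCP position; "tool_rot": TCP orientation; "force": force on the tool from outside, world axes, zero at the start; "ft_torque": the same for the moment, N m; "finger_gap": opening from 0.0 (shut) to 1.0 (fully open); "gripper_force": force on a finger pad.
Only numpy, scipy, OpenCV 4.12 (cv2) and the standard library are available. Lean on these libraries where they do the work, as an engineer would, in place of code of your own. Each camera call takes 0.05 s, during which the arm holds its last target. There are 200 camera calls.

## Working session

There is one attempt and no reset: what is moved stays moved. The work goes in short steps, Python scripts to look and compute and a tool call to move; the robot and the scene stay as the last step left them, time stands still between calls to the robot, and variables do not carry over. Pictures are saved under pics/ and viewed, at most 10 in all, crops included, and the job is handed in when it is done.

Besides the shell and the picture viewer there is one more tool, called after "Request:" by a JSON object that holds its "op" and its "data". step_arm: Moves the arm, as the interface text tells. Its arguments: {"type":"object","properties":{"commands":{"type":"array","items":{"type":"number"}},"jaw":{"type":"number"},"grip_force":{"type":"number"}},"required":["commands"]}

```bash
mkdir -p pics; cat > h.py <<'E'
import numpy as np, cv2
from station import manip
def snap(n,f):
    s=manip.snapshot(n); cv2.imwrite(f,s["pixels"]); return s
def ray(s,u,v,z):
    R=np.array(s["R"]);t=np.array(s["t"]);c=-R.T@t
    d=R.T@np.array([(u-s["cx"])/s["fx"],(v-s["cy"])/s["fy"],1]); return c+d*(z-c[2])/d[2]
def proj(s,X):
    p=np.array(s["R"])@np.array(X)+np.array(s["t"]); return s["fx"]*p[0]/p[2]+s["cx"],s["fy"]*p[1]/p[2]+s["cy"]
E
python3 - <<'E'
from h import *
import pickle
a=snap("scene","pics/s0.png");b=snap("top","pics/t0.png")
pickle.dump((a,b),open("s0.pkl","wb"))
for s in(a,b): print(-np.array(s["R"]).T@s["t"],np.round(s["R"],3).tolist(),s["fx"])
print(manip.sense())
E
```

```text
[-0.09847786  1.09883668  0.63665085] [[-0.852, -0.522, 0.017], [-0.24, 0.363, -0.9], [0.464, -0.772, -0.435]] 510.8146298899383
[0.3354113  0.13897701 1.18603477] [[-0.025, -1.0, 0.005], [-0.994, 0.025, -0.108], [0.108, -0.008, -0.994]] 402.1140389507259
{'t': 0.1, 'q': array([ 1.12049948e+00,  5.28365826e-01,  1.43381478e+00,  1.59248069e-05,
        1.18140195e+00, -1.78541241e-01]), 'qd': array([-6.47327192e-05, -1.21748693e-03, -2.46683425e-03,  1.12062992e-03,
        3.19478632e-04, -1.04976372e-03]), 'tau': array([-2.56833000e-04, -4.43302703e+01, -1.78585249e+01, -1.78950222e-04,
        3.86785367e-03,  6.43525297e-06]), 'tcp_pos': array([0.16746284, 0.60145781, 0.23042309]), 'tool_rot': array([ 1.35463010e-01,  9.90781905e-01, -9.43898666e-04, -3.14705289e-04]), 'force': array([-0.20342003, -0.73596241, -0.07798593]), 'ft_torque': array([ 0.00417584, -0.01740748,  0.00586801]), 'gripper_force': 0.0, 'finger_gap': 1.00432763911807}
```

View pics/s0.png

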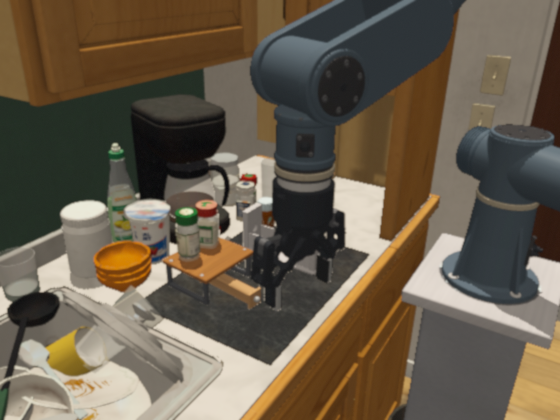

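View pics/t0.png

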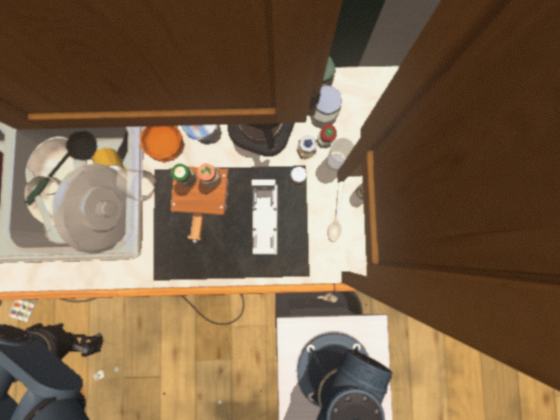

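The top view shows the shelf at about (200,190), the bar's pin half pointing down to (195,240), and the holder at (265,216). I'll zoom in there.

```bash
python3 - <<'E'
from h import *
import pickle
a,b=pickle.load(open("s0.pkl","rb"))
c=cv2.resize(b["pixels"][155:285,145:315],None,fx=4.5,fy=4.5,interpolation=cv2.INTER_CUBIC)
cv2.imwrite("pics/t0c.png",c)
c=cv2.resize(a["pixels"][170:350,140:380],None,fx=3.3,fy=3.3,interpolation=cv2.INTER_CUBIC)
cv2.imwrite("pics/s0c.png",c)
E
```

```text
(no output)
```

View pics/t0c.png

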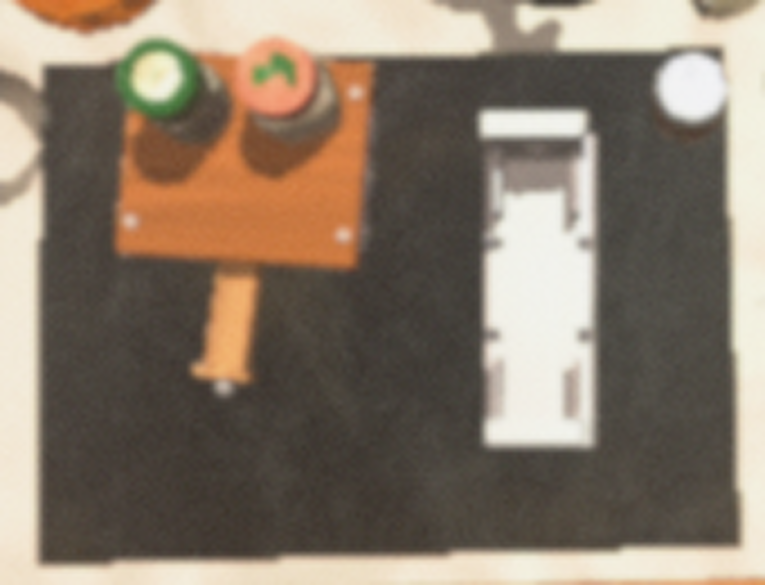

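View pics/s0c.png

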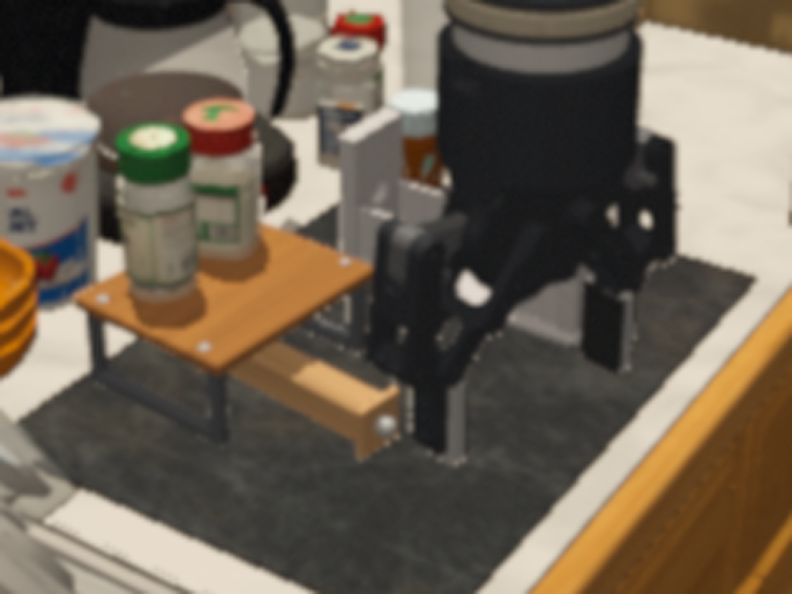

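The crops show the pin tip near crop (222,388), which is top-view pixel (194,241). The shelf's front edge is at crop y≈255, and the holder lies along world x with the tall cheek at the far end. Next I'll measure these points.

```bash
python3 - <<'E'
from h import *
import pickle
a,b=pickle.load(open("s0.pkl","rb"))
P=b["pixels"]; hsv=cv2.cvtColor(P,cv2.COLOR_BGR2HSV)
print("px",[P[r,c].tolist() for r,c in((225,196),(200,195),(200,205),(240,194),(215,264),(182,252))])
# bar rows edges
for r in range(214,242,2):
    row=P[r,185:206].astype(int); m=(row[:,2]-row[:,0]>45); i=np.where(m)[0]+185
    if len(i): print(r,i.min(),i.max())
# holder
g=P.astype(int); m=((g.min(2)>110)&(g.max(2)-g.min(2)<40)).astype(np.uint8); m[:, :240]=0;m[:,290:]=0;m[:170]=0;m[265:]=0
n,l,st,ce=cv2.connectedComponentsWithStats(m); k=1+st[1:,4].argmax(); print(st[k],ce[k])
for r in range(st[k][1],st[k][1]+st[k][3],4):
    i=np.where(l[r]==k)[0]; print(r,i.min(),i.max(),end=" | ")
print()
c=lambda x,y:(145+(x+.5)/4.5-.5,155+(y+.5)/4.5-.5)
for n,x,y,z in [("pintip",222,393,.018),("flangeL",192,372,.036),("flangeR",250,380,.036),("barL top",217,275,.031),("barR",258,275,.031),("barL bot",206,355,.031),("barR bot",250,355,.031),
 ("shelf FL",116,252,.066),("shelf FR",357,268,.066),("shelf BR",374,62,.066),
 ("low L",484,446,.066),("low R",595,446,.066),("tall L",479,109,.104),("tall R",587,109,.104),("tall Lf",481,136,.104),("guard tips",488,243,.05),("",590,243,.05),("",488,335,.05),("",590,335,.05),("mat",45,560,0),("mat",738,545,0),("mat",722,50,0),("mat",45,66,0)]:
    print(n,np.round(ray(b,*c(x,y),z),4))
E
```

```text
px [[110, 175, 239], [67, 121, 202], [68, 125, 206], [159, 174, 191], [235, 241, 241], [204, 218, 220]]
214 193 202
216 192 202
218 192 202
220 192 202
222 191 202
224 191 201
226 191 201
228 190 201
230 190 200
232 190 200
234 190 200
236 188 200
238 188 200
240 198 198
[ 251  179   27   76 1819] [264.77405168 218.25563496]
179 252 274 | 183 251 275 | 187 274 277 | 191 254 277 | 195 253 277 | 199 253 277 | 203 254 277 | 207 253 277 | 211 252 277 | 215 252 277 | 219 252 277 | 223 252 277 | 227 252 277 | 231 252 277 | 235 252 277 | 239 253 277 | 243 253 277 | 247 253 277 | 251 252 277 | 
pintip [0.3715 0.3918 0.018 ]
flangeL [0.3847 0.4069 0.036 ]
flangeR [0.3787 0.3702 0.036 ]
barL top [0.4465 0.3921 0.031 ]
barR [0.4459 0.3659 0.031 ]
barL bot [0.3955 0.3992 0.031 ]
barR bot [0.3948 0.3712 0.031 ]
shelf FL [0.4591 0.4471 0.066 ]
shelf FR [0.4454 0.2976 0.066 ]
shelf BR [0.5753 0.2857 0.066 ]
low L [0.3335 0.2206 0.066 ]
low R [0.3318 0.1524 0.066 ]
tall L [0.5366 0.2174 0.104 ]
tall R [0.535 0.152 0.104]
tall Lf [0.52   0.2165 0.104 ]
guard tips [0.4607 0.2171 0.05  ]
 [0.4591 0.1527 0.05  ]
 [0.4026 0.2181 0.05  ]
 [0.401  0.1541 0.05  ]
mat [0.2674 0.51   0.    ]
mat [0.2655 0.0621 0.    ]
mat [0.5919 0.0623 0.    ]
mat [0.592 0.513 0.   ]
```

```bash
cat >> h.py <<'E'
from scipy.spatial.transform import Rotation as Ro
def go(p,yaw=None):
    "shift/turn in tool axes to bring TCP to p, tool down, tool y axis at angle yaw (deg)"
    s=manip.sense(); R=Ro.from_quat(s["tool_rot"]); 
    d=R.as_matrix().T@(np.array(p)-s["tcp_pos"])
    yn=np.degrees(np.arctan2(R.as_matrix()[1,1],R.as_matrix()[0,1]))
    t=yn if yaw is None else yaw
    t=np.radians(t);y=np.array([np.cos(t),np.sin(t),0]);z=np.array([0,0,-1.]);T=Ro.from_matrix(np.c_[np.cross(y,z),y,z])
    print("tcp",s["tcp_pos"].round(4),"yaw",yn.round(2),"shift",d.round(4),"turn",(R.inv()*T).as_rotvec(degrees=True).round(2),"F",s["force"].round(1),"t",s["t"])
E
python3 - <<'E'
from h import *
import pickle
a,b=pickle.load(open("s0.pkl","rb"))
P=b["pixels"].astype(int)
pts=[]
for r in range(214,235):
    w=np.clip((P[r,185:206,2]-P[r,185:206,0]-25)/90,0,1);u=(w*np.arange(185,206)).sum()/w.sum()
    pts.append(ray(b,u,r,.028)); 
pts=np.array(pts);f=np.polyfit(pts[:,0],pts[:,1],1);print("yaw",f[0],"y at .407",np.polyval(f,.407))
def tri(p,q):
    A=[];B=[]
    for s,(u,v) in((a,p),(b,q)):
        c=ray(s,u,v,0);d=c-ray(s,u,v,1);d/=np.linalg.norm(d);M=np.eye(3)-np.outer(d,d);A.append(M);B.append(M@c)
    return np.linalg.solve(sum(A),sum(B))
print("pin",tri((140+385/3.3,170+425/3.3),(145+222/4.5,155+390/4.5)))
print("shelfFR",tri((140+213/3.3,170+364/3.3),(145+116/4.5,155+253/4.5)))
print("tall", tri((140+342/3.3,170+140/3.3),(145+479/4.5,155+109/4.5)))
go([.407,.387,.12],81.4)
E
```

```text
yaw -0.1470128333768589 y at .407 0.38516632493165276
pin [0.37423079 0.38976166 0.02831161]
shelfFR [0.45934768 0.44598345 0.07284205]
tall [0.53291429 0.21509853 0.10960322]
tcp [0.1675 0.6015 0.2304] yaw 74.43 shift [-0.2884 -0.1421  0.1106] turn [-0.11 -0.03 -6.97] F [-0.2 -0.7 -0.1] t 0.1
```

Request:
{"op": "step_arm", "data": {"commands": [-0.036,-0.018,0.012,0,0,-1,-0.072,-0.036,0.024,0,0,-2,-0.108,-0.054,0.036,0,0,-3,-0.144,-0.072,0.05,0,0,-4,-0.18,-0.09,0.065,0,0,-5,-0.216,-0.108,0.08,0,0,-6,-0.252,-0.126,0.095,0,0,-7,-0.288,-0.142,0.11,0,0,-7,-0.288,-0.142,0.11,0,0,-7,-0.288,-0.142,0.11,0,0,-7], "jaw": 100, "grip_force": 60}}

```text
t: 1.1
tcp_pos: [0.4072, 0.3871, 0.1206]
tool_rot: [0.076, 0.997, -0.0, -0.001]
force: [-0.2, -0.1, 0.8]
finger_gap: 1.0
gripper_force: 0.0
```

```bash
python3 - <<'E'
from h import *
go([.4075,.385,.012],81.4)
E
```

```text
tcp [0.4072 0.3871 0.1206] yaw 81.28 shift [-0.0008 -0.0019  0.1086] turn [-0.06 -0.1  -0.12] F [-0.2 -0.1  0.8] t 1.1
```

Request:
{"op": "step_arm", "data": {"commands": [-0.001,-0.002,0.02,0,0,0,-0.001,-0.002,0.045,0,0,0,-0.001,-0.002,0.07,0,0,0,-0.001,-0.002,0.09,0,0,0,-0.001,-0.002,0.102,0,0,0,-0.001,-0.002,0.108,0,0,0,-0.001,-0.002,0.108,0,0,0,-0.001,-0.002,0.108,0,0,0,-0.001,-0.002,0.108,0,0,0,-0.001,-0.002,0.108,0,0,0]}}

```text
t: 2.1
tcp_pos: [0.4082, 0.3861, 0.0142]
tool_rot: [0.075, 0.997, 0.0, 0.001]
force: [0.4, -0.2, -0.3]
finger_gap: 0.994
gripper_force: 0.0
```

Request:
{"op": "step_arm", "data": {"commands": [0,0,0,0,0,0,0,0,0,0,0,0,0,0,0,0,0,0,0,0,0,0,0,0,0,0,0,0,0,0,0,0,0,0,0,0,0,0,0,0,0,0,0,0,0,0,0,0,0,0,0,0,0,0,0,0,0,0,0,0], "jaw": 0, "grip_force": 60}}

```text
t: 3.1
tcp_pos: [0.4079, 0.3859, 0.0135]
tool_rot: [0.075, 0.997, 0.0, 0.0]
force: [0.6, -0.9, 4.9]
finger_gap: 0.295
gripper_force: 59.7
```

```bash
python3 - <<'E'
from h import *
go([.4075-.128*.989,.385+.128*.147,.018],None)
E
```

```text
tcp [0.4079 0.3859 0.0135] yaw 81.43 shift [ 0.1282 -0.0012 -0.0045] turn [ 0.01  0.01 -0.  ] F [ 0.6 -0.9  4.9] t 3.1
```

Request:
{"op": "step_arm", "data": {"commands": [0,0,-0.004,0,0,0,0.012,0,-0.005,0,0,0,0.028,0,-0.005,0,0,0,0.044,0,-0.005,0,0,0,0.06,0,-0.005,0,0,0,0.076,0,-0.005,0,0,0,0.092,0,-0.005,0,0,0,0.108,0,-0.005,0,0,0,0.122,0,-0.006,0,0,0,0.128,0,-0.008,0,0,0]}}

```text
t: 4.1
tcp_pos: [0.279, 0.4047, 0.0213]
tool_rot: [0.074, 0.997, -0.001, -0.001]
force: [-0.6, -0.7, -1.1]
finger_gap: 0.292
gripper_force: 59.0
```

```bash
python3 - <<'E'
from h import *
# mid target (.347,.36), bar yaw -45 -> grasp 50 mm behind mid
c=np.sqrt(.5)
go([.347-.05*c,.362+.05*c,.030],45)
s=snap("top","pics/t1.png")
cv2.imwrite("pics/t1c.png",cv2.resize(s["pixels"][155:285,145:315],None,fx=4.5,fy=4.5,interpolation=cv2.INTER_CUBIC))
E
```

```text
tcp [0.279  0.4047 0.0213] yaw 81.5 shift [-0.0333 -0.0024 -0.0087] turn [-0.1  -0.04 36.5 ] F [-0.6 -0.7 -1.1] t 4.1
```

View pics/t1c.png

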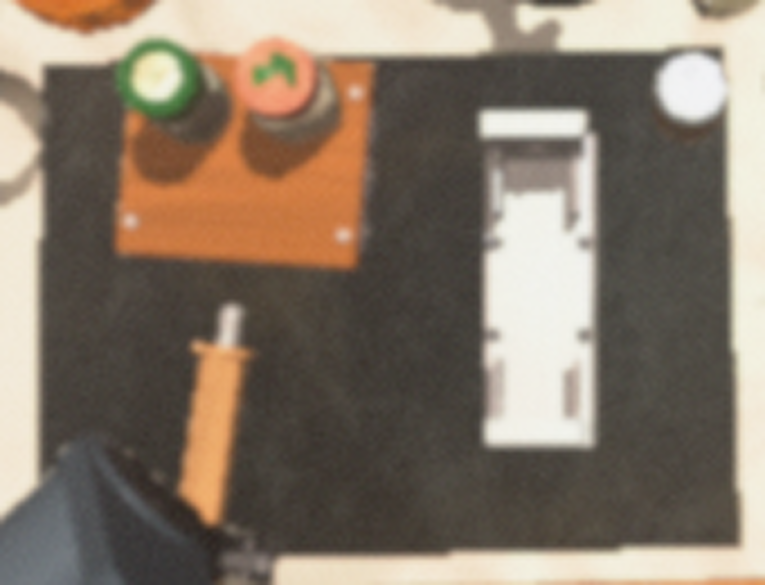

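Top view: the plunger tip is at crop (232,308), clear of the shelf's front edge at y≈255, and the jars haven't moved. I'll turn the bar so it lies wholly on the mat and set it down.

Request:
{"op": "step_arm", "data": {"commands": [0,0,-0.006,0,0,8,-0.005,0,-0.009,0,0,16,-0.013,-0.001,-0.009,0,0,24,-0.022,-0.002,-0.009,0,0,32,-0.03,-0.002,-0.007,0,0,36.5,-0.033,-0.002,-0.002,0,0,36.5,-0.033,-0.002,0.002,0,0,36.5,-0.033,-0.002,0.006,0,0,36.5,-0.033,-0.002,0.008,0,0,36.5,-0.033,-0.002,0.008,0,0,36.5]}}

```text
t: 5.15
tcp_pos: [0.313, 0.3977, 0.0135]
tool_rot: [0.383, 0.924, -0.0, -0.0]
force: [-0.2, -2.0, 2.3]
finger_gap: 0.292
gripper_force: 59.6
```

Request:
{"op": "step_arm", "data": {"commands": [0,0,0,0,0,0,0,0,0,0,0,0,0,0,0,0,0,0,0,0,0,0,0,0,0,0,0,0,0,0,0,0,-0.01,0,0,0,0,0,-0.03,0,0,0,0,0,-0.05,0,0,0,0,0,-0.06,0,0,0,0,0,-0.06,0,0,0], "jaw": 100}}

```text
t: 6.15
tcp_pos: [0.3144, 0.3987, 0.075]
tool_rot: [0.383, 0.924, 0.002, 0.001]
force: [0.6, -0.1, -0.3]
finger_gap: 0.999
gripper_force: 0.0
```

```bash
python3 - <<'E'
from h import *
go([.348,.3625,.0735],45)
s=snap("top","pics/t2.png")
cv2.imwrite("pics/t2c.png",cv2.resize(s["pixels"][155:285,145:315],None,fx=4.5,fy=4.5,interpolation=cv2.INTER_CUBIC))
E
```

```text
tcp [0.3144 0.3987 0.075 ] yaw 44.93 shift [-0.0494 -0.0018  0.0015] turn [ 0.21  0.02 -0.07] F [ 0.6 -0.1 -0.3] t 6.15
```

View pics/t2c.png

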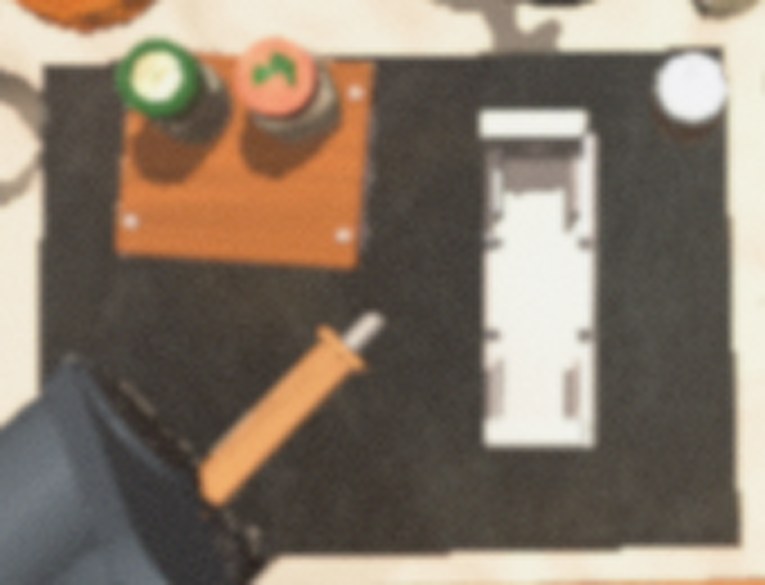

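Top view: the bar lies free on the mat, plunger tip at crop (378,316) and flange at (343,349). Locating its middle.

```bash
python3 - <<'E'
from h import *
s=manip.snapshot("top"); c=lambda x,y:(145+(x+.5)/4.5-.5,155+(y+.5)/4.5-.5)
f=ray(s,*c(343,349),.041);p=ray(s,*c(380,313),.023)
e=np.array([np.cos(np.pi/4),-np.sin(np.pi/4)])
print(f,p,"mid",f[:2]-.072*e,p[:2]-.103*e)
# edges of bar top at crop row mid
P=s["pixels"].astype(int); m=((P[:,:,2]-P[:,:,0])>60).astype(np.uint8); m[:232]=0;m[:,:190]=0;m[:,218:]=0;m[262:]=0
n,l,st,ce=cv2.connectedComponentsWithStats(m);k=1+st[1:,4].argmax();v,u=np.where(l==k);W=np.array([ray(s,x,y,.036)[:2] for x,y in zip(u,v)])
d=np.linalg.svd(W-W.mean(0))[2][0];print("centroid",W.mean(0),"dir",np.degrees(np.arctan2(d[1],d[0])))
E
```

```text
[0.39662196 0.31044145 0.041     ] [0.42013799 0.28915983 0.023     ] mid [0.34571027 0.36135314] [0.34730599 0.36199183]
centroid [0.35334358 0.35670353] dir 135.78404544204412
```

Request:
{"op": "step_arm", "data": {"commands": [-0.025,-0.001,0,0,0,0,-0.048,-0.002,0,0,0,0,-0.048,-0.002,0.02,0,0,0,-0.048,-0.002,0.04,0,0,0,-0.048,-0.002,0.055,0,0,0,-0.048,-0.002,0.062,0,0,0,-0.048,-0.002,0.062,0,0,0,-0.048,-0.002,0.062,0,0,0,-0.048,-0.002,0.062,0,0,0,-0.048,-0.002,0.062,0,0,0]}}

```text
t: 7.25
tcp_pos: [0.3463, 0.3629, 0.012]
tool_rot: [0.383, 0.924, 0.001, 0.0]
force: [0.9, -0.1, 0.3]
finger_gap: 0.998
gripper_force: 0.0
```

Request:
{"op": "step_arm", "data": {"commands": [0,0,0,0,0,0,0,0,0,0,0,0,0,0,0,0,0,0,0,0,0,0,0,0,0,0,0,0,0,0,0,0,0,0,0,0,0,0,0,0,0,0,0,0,0,0,0,0,0,0,0,0,0,0,0,0,0,0,0,0], "jaw": 0, "grip_force": 60}}

```text
t: 8.25
tcp_pos: [0.3463, 0.3628, 0.0116]
tool_rot: [0.383, 0.924, 0.0, 0.0]
force: [-1.2, 0.8, 5.7]
finger_gap: 0.291
gripper_force: 59.4
```

```bash
python3 - <<'E'
from h import *
go([.34,.33,.145],65)
E
```

```text
tcp [0.3463 0.3628 0.0116] yaw 44.92 shift [-0.0188 -0.0275 -0.1334] turn [ 5.000e-02  2.000e-02 -2.008e+01] F [-1.2  0.8  5.7] t 8.25
```

```bash
python3 - <<'E'
from h import *
go([.408,.1875,.127],88.8)
E
```

```text
tcp [0.3463 0.3628 0.0116] yaw 44.92 shift [-0.1677 -0.08   -0.1154] turn [ 5.000e-02  3.000e-02 -4.388e+01] F [-1.2  0.8  5.7] t 8.25
```

Request:
{"op": "step_arm", "data": {"commands": [0,0,-0.01,0,0,0,0,0,-0.04,0,0,0,0,0,-0.075,0,0,0,0,0,-0.105,0,0,0,0,0,-0.12,0,0,0,0,0,-0.12,0,0,-8,0,0,-0.12,0,0,-16,0,0,-0.12,0,0,-24,0,0,-0.12,0,0,-32,0,0,-0.12,0,0,-40]}}

```text
t: 9.25
tcp_pos: [0.3452, 0.3621, 0.1312]
tool_rot: [0.041, 0.999, -0.001, -0.001]
force: [0.1, -0.4, -2.3]
finger_gap: 0.294
gripper_force: 59.3
```

```bash
python3 - <<'E'
from h import *
go([.408,.1875,.127],88.8)
E
```

```text
tcp [0.3452 0.3621 0.1312] yaw 85.26 shift [-0.077  -0.1688  0.0043] turn [-0.06 -0.08 -3.54] F [ 0.1 -0.4 -2.3] t 9.25
```

Request:
{"op": "step_arm", "data": {"commands": [-0.008,-0.02,0.002,0,0,-2,-0.018,-0.045,0.003,0,0,-3.5,-0.028,-0.07,0.004,0,0,-3.5,-0.04,-0.095,0.004,0,0,-3.5,-0.052,-0.12,0.004,0,0,-3.5,-0.064,-0.145,0.004,0,0,-3.5,-0.072,-0.16,0.004,0,0,-3.5,-0.077,-0.169,0.004,0,0,-3.5,-0.077,-0.169,0.004,0,0,-3.5,-0.077,-0.169,0.004,0,0,-3.5]}}

```text
t: 10.25
tcp_pos: [0.4072, 0.1877, 0.1273]
tool_rot: [0.014, 1.0, 0.0, -0.0]
force: [0.1, 0.6, -2.0]
finger_gap: 0.29
gripper_force: 59.4
```

```bash
python3 - <<'E'
from h import *
go([.408,.1875,.0836],88.8)
s=snap("top","pics/t3.png");a=snap("scene","pics/s3.png")
A=cv2.resize(s["pixels"][165:275,220:300],None,fx=5,fy=5,interpolation=cv2.INTER_CUBIC)
B=cv2.resize(a["pixels"][180:290,225:305],None,fx=5,fy=5,interpolation=cv2.INTER_CUBIC)
cv2.imwrite("pics/c3.png",np.hstack([A,B]))
E
```

```text
tcp [0.4072 0.1877 0.1273] yaw 88.41 shift [-0.0008 -0.0002  0.0437] turn [ 0.01 -0.05 -0.39] F [ 0.1  0.6 -2. ] t 10.25
```

View pics/c3.png

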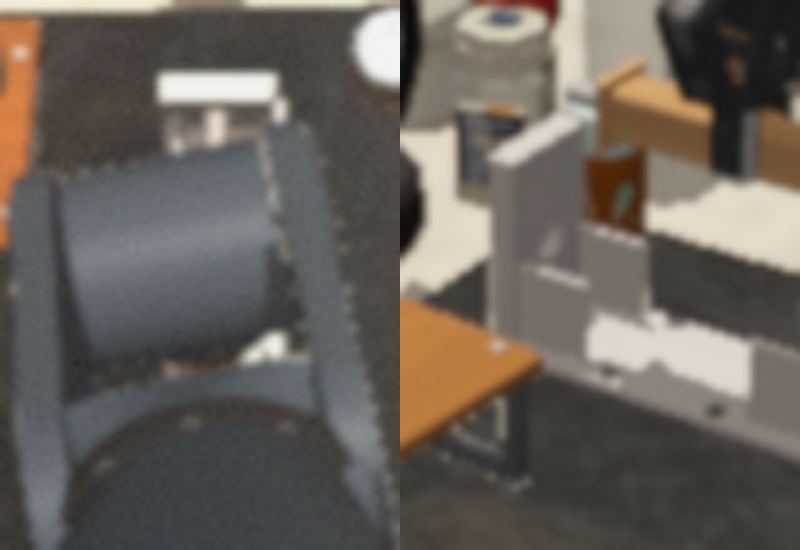

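Left (top view): the plunger is at about (216,125), in front of the tall cheek, whose top spans (158..277, 72..104). Right (scene view): the bar is above the cheek tops.

```bash
python3 - <<'E'
from h import *
s=manip.snapshot("top"); P=s["pixels"].astype(int)
for r in range(178,196): print(r,P[r,250:280].mean(1).astype(int).__str__() if 0 else P[r,250:280].mean(1).astype(int).mean(), [int(x) for x in P[r,256:272].mean(1)])
for r in(181,183,185):
    w=np.clip((P[r,245:282].mean(1)-110)/110,0,1);i=np.arange(245,282)
    L=np.interp(.5,w[:10],i[:10]);R=i[20:][::-1][0:];R=np.interp(.5,w[20:][::-1],i[20:][::-1])
    print(r,L,R,ray(s,L,r,.109).round(4),ray(s,R,r,.109).round(4))
c=lambda x,y:(220+(x+.5)/5-.5,165+(y+.5)/5-.5)
print("inner edge",ray(s,*c(217,104),.109),"outer",ray(s,*c(217,72),.109),"plunger",ray(s,*c(216,125),.142),"tip",ray(s,*c(216,108),.139))
E
```

```text
178 80.36666666666666 [85, 88, 85, 83, 89, 89, 88, 84, 85, 84, 83, 85, 85, 82, 82, 83]
179 134.2 [154, 152, 153, 154, 153, 153, 153, 154, 154, 155, 152, 154, 152, 154, 151, 155]
180 188.8 [222, 222, 222, 222, 221, 222, 223, 222, 222, 220, 222, 221, 221, 220, 222, 222]
181 202.76666666666668 [237, 238, 237, 237, 238, 238, 237, 237, 237, 237, 238, 239, 238, 238, 238, 239]
182 204.16666666666666 [239, 239, 239, 239, 240, 240, 239, 238, 240, 240, 240, 241, 240, 240, 240, 240]
183 202.76666666666668 [238, 238, 238, 238, 237, 237, 238, 236, 238, 237, 238, 237, 238, 238, 239, 237]
184 192.23333333333332 [221, 223, 220, 222, 221, 223, 222, 223, 224, 221, 222, 223, 222, 222, 223, 223]
185 148.03333333333333 [159, 157, 158, 156, 158, 160, 161, 161, 158, 158, 157, 156, 156, 158, 157, 157]
186 109.4 [96, 94, 99, 96, 104, 118, 131, 132, 119, 106, 101, 98, 100, 98, 96, 95]
187 107.73333333333333 [88, 84, 81, 85, 103, 142, 172, 171, 145, 114, 93, 89, 86, 80, 80, 85]
188 112.83333333333333 [95, 83, 82, 89, 118, 165, 201, 202, 169, 128, 99, 88, 85, 82, 81, 87]
189 114.26666666666667 [101, 88, 88, 95,
[... 302 characters left out ...]
172, 142, 128, 121, 116, 113, 117, 119]
193 118.0 [153, 132, 134, 129, 133, 162, 183, 174, 146, 120, 107, 102, 99, 95, 99, 107]
194 108.4 [152, 126, 120, 115, 113, 124, 134, 124, 109, 99, 93, 92, 90, 94, 96, 106]
195 100.46666666666667 [122, 104, 102, 95, 94, 97, 100, 97, 91, 91, 94, 94, 94, 96, 100, 111]
181 251.27551020408163 274.7886597938144 [0.5297 0.2166 0.109 ] [0.5281 0.1528 0.109 ]
183 251.27450980392157 274.65 [0.5242 0.2167 0.109 ] [0.5226 0.1533 0.109 ]
185 254.0 265.0 [0.5185 0.2094 0.109 ] [0.5178 0.1796 0.109 ]
inner edge [0.51682562 0.18500527 0.109     ] outer [0.53441275 0.18465585 0.109     ] plunger [0.5001244  0.18434123 0.142     ] tip [0.50965245 0.18429217 0.139     ]
```

Request:
{"op": "step_arm", "data": {"commands": [0,0,0.01,0,0,-0.4,0,0,0.022,0,0,-0.4,0,0,0.034,0,0,-0.4,0,0,0.042,0,0,-0.4,0,0,0.044,0,0,-0.4,0,0,0.044,0,0,-0.4,0,0,0.044,0,0,-0.4,0,0,0.044,0,0,-0.4,0,0,0.044,0,0,-0.4,0,0,0.044,0,0,-0.4]}}

```text
t: 11.4
tcp_pos: [0.408, 0.1875, 0.0836]
tool_rot: [0.01, 1.0, 0.0, 0.0]
force: [-0.3, 0.2, -1.2]
finger_gap: 0.293
gripper_force: 59.4
```

Request:
{"op": "step_arm", "data": {"commands": [-0.004,0,0,0,0,0,-0.008,0,0,0,0,0,-0.012,0,0,0,0,0,-0.016,0,0,0,0,0,-0.02,0,0,0,0,0,-0.024,0,0,0,0,0,-0.028,0,0,0,0,0,-0.028,0,0,0,0,0,-0.028,0,0,0,0,0,-0.028,0,0,0,0,0]}}

```text
t: 12.4
tcp_pos: [0.4349, 0.1868, 0.0831]
tool_rot: [0.01, 1.0, -0.0, -0.001]
force: [-3.8, 1.1, -2.3]
finger_gap: 0.292
gripper_force: 59.5
```

```bash
python3 - <<'E'
from h import *
go([.4355,.187,.0456],88.8)
s=snap("top","pics/t4.png");a=snap("scene","pics/s4.png")
A=cv2.resize(s["pixels"][165:275,220:300],None,fx=5,fy=5,interpolation=cv2.INTER_CUBIC)
B=cv2.resize(a["pixels"][180:290,235:345],None,fx=5,fy=5,interpolation=cv2.INTER_CUBIC)[:,:400] if 0 else cv2.resize(a["pixels"][190:300,240:320],None,fx=5,fy=5,interpolation=cv2.INTER_CUBIC)
cv2.imwrite("pics/c4.png",np.hstack([A,B]))
E
```

```text
tcp [0.4349 0.1868 0.0831] yaw 88.83 shift [-0.0006  0.0002  0.0375] turn [-0.02 -0.09  0.03] F [-3.8  1.1 -2.3] t 12.4
```

View pics/c4.png

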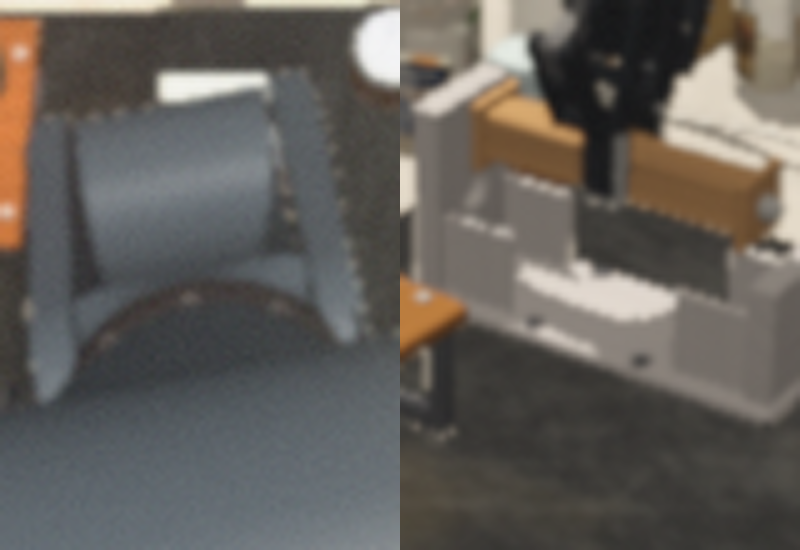

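Right (scene view): the pin tip is at about (772,207), just above the low cheek, whose inner top near corner is at about (750,277). The flange is pressed close to the tall cheek. I'll compare x positions of pin and cheek.

```bash
python3 - <<'E'
from h import *
a=manip.snapshot("scene"); c=lambda x,y:(240+(x+.5)/5-.5,190+(y+.5)/5-.5)
def ry(u,v,y):
    p=ray(a,u,v,0);q=ray(a,u,v,1);return p+(q-p)*(y-p[1])/(q-p)[1]
print("pin",[ry(*c(x,207),.1888) for x in(768,780)])
print("corner",ry(*c(750,277),.2185))
for n,X in dict(corner=(.347,.2185,.071),pin=(.350,.1888,.0945),cheekinner_tall=(.517,.215,.109)).items():
    u,v=proj(a,X);print(n,(u-240)*5,(v-190)*5)
print(manip.sense()["force"])
E
```

```text
pin [array([0.17703537, 0.1888    , 0.15202522]), array([0.17210667, 0.1888    , 0.15346625])]
corner [0.17166613 0.2185     0.13505789]
corner 355.03635130451585 293.7535109708381
pin 382.8653747509861 218.69447727677837
cheekinner_tall 42.51136747880011 120.65884245883979
[-4.15827647 -0.25084933 -2.37607148]
```

```bash
python3 - <<'E'
from h import *
a=manip.snapshot("scene"); c=lambda x,y:(240+(x+.5)/5-.5,190+(y+.5)/5-.5)
def ry(u,v,y):
    p=ray(a,u,v,0);q=ray(a,u,v,1);return p+(q-p)*(y-p[1])/(q-p)[1]
print("pin",[ry(*c(x,207),.1888).round(4) for x in(368,382)])
print("corner",ry(*c(350,277),.2185),ry(*c(350,277),.2155))
print("tall top near: outer/inner",ry(*c(17,108),.2155),ry(*c(44,118),.2155))
print(manip.sense()["force"])
E
```

```text
pin [array([0.3588, 0.1888, 0.0989]), array([0.3518, 0.1888, 0.1009])]
corner [0.35095056 0.2185     0.07930694] [0.35248212 0.2155     0.07740763]
tall top near: outer/inner [0.53232009 0.2155     0.1127422 ] [0.51691671 0.2155     0.11165537]
[-5.24841273 -0.67571047 -2.18352822]
```

Request:
{"op": "step_arm", "data": {"commands": [-0.001,0,0,0,0,0,-0.002,0,0,0,0,0,-0.002,0,0,0,0,0,-0.002,0,0.004,0,0,0,-0.002,0,0.008,0,0,0,-0.002,0,0.012,0,0,0,-0.002,0,0.015,0,0,0,-0.002,0,0.018,0,0,0,-0.002,0,0.02,0,0,0,-0.002,0,0.02,0,0,0]}}

```text
t: 13.6
tcp_pos: [0.4372, 0.1868, 0.0628]
tool_rot: [0.01, 1.0, -0.0, -0.001]
force: [-4.3, 0.5, -2.6]
finger_gap: 0.294
gripper_force: 59.4
```

Request:
{"op": "step_arm", "data": {"commands": [0,0,0.003,0,0,0,0,0,0.006,0,0,0,0,0,0.009,0,0,0,0,0,0.012,0,0,0,0,0,0.015,0,0,0,0,0,0.017,0,0,0,0,0,0.017,0,0,0,0,0,0.017,0,0,0,0,0,0.017,0,0,0,0,0,0.017,0,0,0]}}

```text
t: 14.6
tcp_pos: [0.4376, 0.1868, 0.0463]
tool_rot: [0.01, 1.0, -0.0, -0.0]
force: [-4.0, 1.0, -3.2]
finger_gap: 0.291
gripper_force: 59.4
```

Request:
{"op": "step_arm", "data": {"commands": [0.002,0,0,0,0,0,0.004,0,0,0,0,0,0.006,0,0,0,0,0,0.008,0,0,0,0,0,0.009,0,0,0,0,0,0.01,0,0,0,0,0,0.01,0,0,0,0,0,0.01,0,0,0,0,0,0.01,0,0,0,0,0,0.01,0,0,0,0,0]}}

```text
t: 15.6
tcp_pos: [0.428, 0.1871, 0.0464]
tool_rot: [0.01, 1.0, 0.0, 0.0]
force: [-3.7, 0.3, -2.1]
finger_gap: 0.292
gripper_force: 59.4
```

```bash
python3 - <<'E'
from h import *
go([.4255,.187,.0456],88.8)
a=snap("scene","pics/s5.png")
cv2.imwrite("pics/c5.png",cv2.resize(a["pixels"][190:300,235:355],None,fx=5,fy=5,interpolation=cv2.INTER_CUBIC))
E
```

```text
tcp [0.428  0.1871 0.0464] yaw 88.83 shift [ 0.0025 -0.0001  0.0008] turn [0.   0.03 0.03] F [-3.7  0.3 -2.1] t 15.6
```

View pics/c5.png

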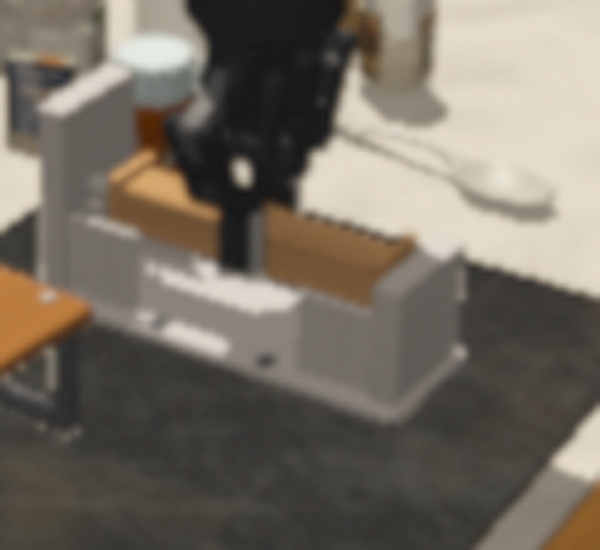

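The scene view shows the bar down between the cheeks and guards, with its pin flange right by the low cheek at (400,250). I'll ease it the last few mm toward the low cup.

Request:
{"op": "step_arm", "data": {"commands": [0.001,0,0,0,0,0,0.002,0,0,0,0,0,0.003,0,0,0,0,0,0.003,0,0,0,0,0,0.003,0,0,0,0,0,0.003,0,0,0,0,0,0.003,0,0,0,0,0,0.003,0,0,0,0,0,0.003,0,0,0,0,0,0.003,0,0,0,0,0]}}

```text
t: 16.65
tcp_pos: [0.4271, 0.1873, 0.0467]
tool_rot: [0.01, 1.0, 0.0, 0.002]
force: [6.1, -1.3, -1.6]
finger_gap: 0.291
gripper_force: 59.4
```

Request:
{"op": "step_arm", "data": {"commands": [-0.001,0,0,0,0,0,-0.001,0,0,0,0,0,-0.001,0,0,0,0,0,-0.001,0,0,0,0,0,-0.001,0,0,0,0,0,-0.001,0,0,0,0,0,-0.001,0,-0.005,0,0,0,-0.001,0,-0.02,0,0,0,-0.001,0,-0.05,0,0,0,-0.001,0,-0.09,0,0,0], "jaw": 100}}

```text
t: 17.65
tcp_pos: [0.4244, 0.1868, 0.1363]
tool_rot: [0.01, 1.0, -0.0, -0.002]
force: [0.2, -0.0, 0.4]
finger_gap: 0.999
gripper_force: 0.0
```

Request:
{"op": "step_arm", "data": {"commands": [0,0.01,-0.03,0,0,0,0,0.04,-0.05,0,0,0,0,0.08,-0.06,0,0,0,0,0.12,-0.06,0,0,0,0,0.16,-0.06,0,0,0,0,0.2,-0.06,0,0,0,0.03,0.23,-0.06,0,0,0,0.06,0.26,-0.06,0,0,0,0.09,0.28,-0.06,0,0,0,0.1,0.28,-0.06,0,0,0]}}

```text
t: 18.65
tcp_pos: [0.3282, 0.4709, 0.1964]
tool_rot: [0.008, 1.0, 0.0, -0.001]
force: [0.1, -0.6, -0.3]
finger_gap: 1.001
gripper_force: 0.0
```

```bash
python3 - <<'E'
from h import *
s=snap("top","pics/t6.png");a=snap("scene","pics/s6.png")
A=cv2.resize(s["pixels"][165:275,225:305],None,fx=5,fy=5,interpolation=cv2.INTER_CUBIC)
B=cv2.resize(a["pixels"][190:300,240:320],None,fx=5,fy=5,interpolation=cv2.INTER_CUBIC)
cv2.imwrite("pics/c6.png",np.hstack([A,B]))
E
```

```text
(no output)
```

View pics/c6.png

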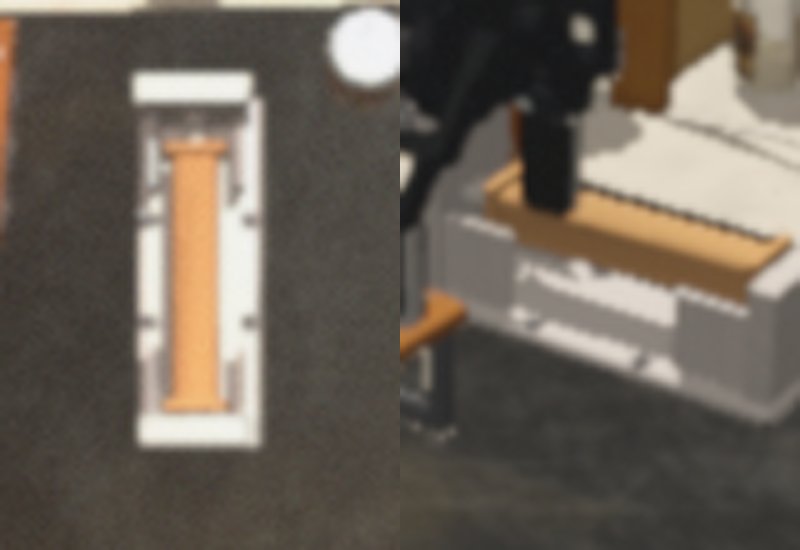

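Left (top view): the bar is centred between the guards. Its pin flange (y≈408) nearly touches the low cheek, and the plunger flange is at y≈147. I'll check the heights at both ends.

```bash
python3 - <<'E'
from h import *
s=manip.snapshot("top");a=manip.snapshot("scene")
def tri(p,q):
    A=[];B=[]
    for S,(u,v) in((a,p),(s,q)):
        c=ray(S,u,v,0);d=c-ray(S,u,v,1);d/=np.linalg.norm(d);M=np.eye(3)-np.outer(d,d);A.append(M);B.append(M@c)
    return np.linalg.solve(sum(A),sum(B))
cs=lambda x,y:(240+(x-400)/5,190+y/5);ct=lambda x,y:(225+x/5,165+y/5)
print("plunger flange +y top",tri(cs(485,186),ct(165,146)))
print("plunger flange -y top",tri(cs(518,162),ct(228,146)))
print("pin flange -y top",tri(cs(790,238),ct(230,407)))
# expected seated in holder frame
o=np.array([.4335,.187,.005]);e=np.array([1,-.021,0]);n=np.array([.021,1,0])
for nm,x,y in(("pl+y",68,18),("pl-y",68,-18),("pin-y",-82,-18),("pin+y",-82,18)):
    X=o+e*x/1e3+n*y/1e3+[0,0,.07];u,v=proj(a,X);p,q=proj(s,X);print(nm,X.round(4),"scene",((u-240)*5+400,(v-190)*5),"top",((p-225)*5,(q-165)*5))
P=s["pixels"].astype(int);col=P[:,264];print([(r,int(col[r].mean()),int(col[r,2]-col[r,0])) for r in list(range(184,200))+list(range(242,254))])
E
```

```text
plunger flange +y top [0.49985323 0.20184364 0.07332368]
plunger flange -y top [0.5010784  0.16765086 0.07090657]
pin flange -y top [0.35380385 0.16861467 0.07405984]
pl+y [0.5019 0.2036 0.075 ] scene (np.float64(483.0670264261312), np.float64(183.81815182883713)) top (np.float64(160.06722515630912), np.float64(139.33415892905927))
pl-y [0.5011 0.1676 0.075 ] scene (np.float64(525.5978561698623), np.float64(155.62250789238618)) top (np.float64(224.6025520659228), np.float64(139.09853242167742))
pin-y [0.3511 0.1707 0.075 ] scene (np.float64(797.0098344352112), np.float64(239.94024378952616)) top (np.float64(224.80163444080773), np.float64(409.097375582499))
pin+y [0.3519 0.2067 0.075 ] scene (np.float64(758.3162575957876), np.float64(271.9414459947703)) top (np.float64(159.31900530962366), np.float64(409.38353904036603))
[(184, 222, 8), (185, 159, 12), (186, 104, 14), (187, 99, 18), (188, 111, 18), (189, 112, 18), (190, 121, 17), (191, 150, 24), (192, 183, 42), (193, 187, 73), (194, 171, 100), (195, 151, 108), (196, 159, 119), (197, 170, 123), (198, 172, 126), (199, 173, 126), (242, 182, 124), (243, 179, 127), (244, 185, 121), (245, 183, 115), (246, 173, 106), (247, 180, 51), (248, 219, 15), (249, 236, 9), (250, 239, 8), (251, 238, 8), (252, 230, 10), (253, 193, 18)]
```

```bash
python3 -c "
from station import manip
print(manip.sign_off())"
```

```text
the job is handed in; nothing more can be done
None
```

The job is handed in at about 19 s: the bar was drawn out, put down on the mat, picked up again and fitted into the holder, and by the last camera check it sits level with both ends home in the cups.

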